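# Cover the resin prints and start the curing station

## Task

Lift the amber hood by its handle and lower it over the resin prints on the curing station, without touching the prints, until it sits flush on the base all round before you let go. With the hood on, push each of the station's buttons fully in and let it come back out, one at a time: first, as seen from the robot, the small left-hand one (power), then the small right-hand one (timer), last the large middle one (start). Do not knock over or shift the paints on the bench.

Things in the scene. Friction and masses are not known exactly. Their poses are not given: they have to be found in the camera images.
- hood: Transparent amber plastic hood: an open-bottomed square box, 160 x 160 mm outside, 110 mm high, walls and top 4 mm (inside 152 x 152 x 106 mm), black band at the lower edge, 0.27 to 0.49 kg. Starts right way up on the mat. Origin: centre of the open underside, level with the lower edge; z up, x and y square to the walls. It fits the station at any quarter turn.
- hood_handle: Black bar handle fixed on top of the hood: level bar 96 mm long (along its y), 14 mm wide (x), 12 mm high, on two end posts 84 mm apart (centres); 28 mm of free space under the bar, bar top 40 mm above the hood's top. Origin: centre of the hood's top face, 110 mm above the hood's origin; axes as the hood's.
- hood_grip (a point): Centre of the handle bar, 34 mm above the hood's top and 144 mm above its lower edge; axes as the hood's (bar along y). Pinch the bar here across x from above.
- station: Resin curing station, fixed: white box 270 mm long (x), 200 mm wide (y), flat deck 50 mm high. Its front (-x end, roughly towards the robot) has the buttons; left-hand is its +y. Origin: centre of the underside. Behind the buttons is a grey square plinth 10 mm high, 136 mm wide at the top flaring to 144 mm at the deck; the hood drops over it with 4 mm to spare each side.
- seat (a point): Centre of the hood's seat (and of the plinth), at deck level: 45 mm behind the station's centre, 50 mm above its underside; axes as the station's. The seated hood's origin lies here and its four lower edges rest on the deck.
- turntable: Dark steel turntable on the plinth, centred on the seat, radius 45 mm, 6 mm thick; it turns stiffly and carries the prints. Origin: centre of its underside, 60 mm above the station's underside.
- lamp_top (a point): Centre of the top of the black lamp column at the back of the plinth, part of the station: 12 x 40 mm (x, y), 85 mm tall, its top 95 mm above the deck, 56 mm behind the seat's centre. It stands inside the hood, 14 mm clear of the hood's wall and 11 mm below its top; lift the hood over it.
- power (a joint): Travel of the small left-hand button (power), m: 0 out, 0.005 fully in. Spring: 1.5 N to start, 5 N at the bottom; it comes back by itself.
- timer (a joint): Travel of the small right-hand button (timer), m: 0 out, 0.005 fully in, the same spring.
- start (a joint): Travel of the large middle button (start), m: 0 out, 0.005 fully in, the same spring.
- power_top (a point): Centre of the top of the power button: white cap of radius 11 mm, 9 mm above the deck when out, 100 mm in front of the station's centre and 62 mm to its left (+y); pressed straight down. It is 65 mm in front of the seated hood's front wall.
- timer_top (a point): Centre of the top of the timer button: the same cap, 62 mm to the right (-y) of the panel's middle.
- start_top (a point): Centre of the top of the start button: white cap of radius 18 mm at the middle of the panel, 9 mm above the deck when out.
- chimney: Grey resin print of a chimney stack with two pots, loose and upright on the turntable: foot 26 x 22 mm, 54 mm high, 22 g. Origin: centre of its foot, z up. Fragile.
- urn: Grey resin print of a garden urn, loose and upright on the turntable: foot of radius 13 mm, 42 mm high, 20 g. Origin: centre of its foot, z up. Fragile.
- paint_jar: Paint jar standing on the cutting mat, radius 19 mm, 44 mm high. Origin: centre of its underside. To be left alone.
- dropper: Small white paint bottle standing on the cutting mat, radius 13.5 mm, 78 mm high. Origin: centre of its underside. To be left alone.
- filler_tub: White tub standing on the bench, radius 43 mm, 75 mm high. Origin: centre of its underside. To be left alone.

How it is judged:
On the way, in this order (a step that is already met when the one before it is completed fails the run):
1. the hood is in the air, held by its handle (height (world z) of hood above 0.05 m and contact force between the fingers and hood_handle above 1 N), for 0.2 s.
2. the hood is lowered onto its seat with the handle still in the hand (z of hood in the frame of seat below 0.005 m and horizontal distance between hood and seat below 0.008 m and contact force between the fingers and hood_handle above 0.5 N), for 0.1 s.
3. the handle is let go and the power button is pressed in (value of joint power above 0.004 m and contact force between the fingers and hood below 0.2 N), for 0.05 s.
4. power is out again and the timer button is pressed in (value of joint timer above 0.004 m and value of joint power below 0.001 m), for 0.05 s.
5. timer is out again and the start button is pressed in (value of joint start above 0.004 m and value of joint timer below 0.001 m), for 0.05 s.
At the end, for the whole second after the job is handed in: The hood rests flush on the deck (lower edge within 3 mm, centre within 8 mm of the seat, level to 0.03 rad, at rest); all buttons out (1 mm); prints upright (0.1 rad) within 10 mm of their starts; jar, bottle and tub upright (0.1 rad) within 20 mm of theirs (z of hood in the frame of seat below 0.003 m and horizontal distance between hood and seat below 0.008 m and angle between hood's own z axis and vertical below 0.03 rad and linear speed of hood below 0.01 m/s and value of joint each of power, timer, start below 0.001 m and angle between each of chimney, urn, paint_jar, dropper, filler_tub's own z axis and vertical below 0.1 rad and distance of each of chimney, urn from where it was at the start of the episode below 0.01 m and distance of each of paint_jar, dropper, filler_tub from where it was at the start of the episode below 0.02 m); the robot touches nothing.
It fails at once if a print is touched by the hood or the robot (contact force between any of hood, the fingers, the arm and chimney above 0.3 N or contact force between any of hood, the fingers, the arm and urn above 0.3 N).
It fails at once if a button is pushed in while the hood is not on its seat (value of joint any of power, timer, start above 0.003 m and (z of hood in the frame of seat above 0.005 m or horizontal distance between hood and seat above 0.008 m)).
It fails at once if two buttons are pushed in at once (value of joint each of power, timer above 0.002 m or value of joint each of power, start above 0.002 m or value of joint each of timer, start above 0.002 m).
It fails at once if the jar, the bottle or the tub is knocked over or shifted (distance of any of paint_jar, dropper, filler_tub from where it was at the start of the episode above 0.02 m or angle between any of paint_jar, dropper, filler_tub's own z axis and vertical above 0.3 rad).
It also fails if it takes over 64 s, if anything falls off the work surface, if the arm or the gripper's body presses on something with over 40 N, if the wrist force passes 120 N, or if a joint passes its speed limit or range.

## Robot

A 6-joint arm with a two-finger parallel gripper is mounted at the origin on the work surface. World frame = base frame: x ahead of the robot, y to its left, z up, the work surface at z = 0. Lengths are in m, angles in rad, forces in N, time in s.
With the tool pointing down it reaches from about 0.3 to 0.775 m from the base axis. Payload 14.6 kg.
Tool frame: the origin (TCP) lies at the very end of the fingers, on their centre line; the grasp point (between the pads) lies 19 mm behind it (robot.grip_point_offset is the distance from the TCP to the grasp point, in m); z points along the fingers, y is the direction in which the jaws open and shut (so a half turn about z gives the same grasp; the last joint's range is limited). The gripper opens to 85 mm and grips with 20 to 120 N. Pads are 22 mm wide; open, the fingers measure 114 mm over their backs; the gripper's body (76 mm by 85 mm) begins 54 mm behind the grasp point. The pads swing forward as they close: fully open they stand 13 mm farther back than shut.
Start: joints at [1.161, 0.3, 1.521, -0, 1.321, -0.067], TCP at [0.185, 0.518, 0.202] pointing down, gripper open.
Joint ranges: [-3.03, 3.03], [-0.79, 2.21], [0.23, 2.52], [-1.04, 4.18], [0, 3.07], [-2.55, 2.55]. Speed limits (rad/s): [2.22, 2.22, 2.57, 3.14, 3.14, 3.14].

## Interface

Orientations are given as [roll, pitch, yaw] about the fixed x, y, z axes, in that order (R = Rz(yaw) Ry(pitch) Rx(roll)).
In Python, from rig import telemetry, cams, workorder, spotter, robot gives the robot as it stands. The module is installed in compiled form; this text tells all that it offers.
- The arm moves only by the shell command python3 -m crank 'ROWS'. ROWS is a JSON object of lists of equal length, an entry for each row: "jaw": the gripper's target within -1 to 1 (fully open at 1, half-way at 0, shut at -1); "linear": the shift along the world's x, y, z in mm, a list of three; "spin": the turn about the world's z in rad. In form: {"jaw": [jaw, ...], "linear": [[tx, ty, tz], ...], "spin": [spin, ...]}. A call has 1 to 12 rows; each row shifts and turns the commanded pose from where the row before left it; what a row does not reach is not made up. A row lasts 1/8 s, in which the tool goes at most 62.5 mm and 10.7 degrees, less where a joint would pass 70% of its speed; a pose out of reach is approached as far as the arm can. A call is refused whole if a number of a shift passes 62.5 or a number of a turn 0.188, either way. A call with a gripper value outside its range is refused whole. The fingers move at their own pace and stop on an object; the grip force is fixed at half the most. Time passes only in rows, so rows that do not move let the fingers close. It gives the time, the measured TCP pose, the force and the opening at its end, in the units of the state.
- telemetry.sense(): the state, without advancing time (a new reading comes with each control period).
- cams.snapshot(name): name is "scene" or "side" or "wrist"; returns a dict with "pixels" (384x512x3 uint8, red, green, blue), "z_map" (384x512 float32, m along the optical axis (not along the pixel's ray), 0 where there is no reading), "intrinsics" (3x3 intrinsics, pixels), "R" (3x3) and "t" (3): a world point X has camera coordinates R X + t; the wrist camera has in their place "tool_from_camera" (4x4, takes a point from camera to tool coordinates, whose origin is the TCP and whose axes are the flange's). Camera axes: x right, y down, z forward; pixel columns grow to the right and rows downward; lengths in m; the calibration is good to about 2 mm. A picture is of the moment at which its call begins: read the wrist's pose just before it.
- workorder.finish_job(): hands the job in, once; it reports no verdict.
Trained networks look in a picture, given as the dict that the camera call returned (one of the last four; its "shot" number tells which), for a name from the list of things; names that differ only in an ending like _2 or _b are one class to them, and where a whole thing is asked for, a point or a joint stands for the part that bears it (a point fixed in the world has none). Each returns a list of dicts, best first, with "p" (0 to 1); they miss things now and then, are a little off and sometimes report something else, mostly with a low value. They report only what shows in the picture. A call takes as long as a camera call.
- spotter.boxes_of(picture, label): "box" ([left, top, width, height] in pixels, round what is visible of it).
- spotter.trace(picture, label): "region" (384x512 bool, what is visible of it) and "box" ([left, top, width, height] in pixels, round what is visible of it).
- spotter.landmark_of(picture, label): "xy" ([column, row] in pixels: a listed point, or the origin of a listed thing).
The state is a dict: "time": time; "q": joint angles; "dq": joint speeds; "tau": joint torques, N m; "tool_pos": TCP position; "tcp_rot": TCP orientation; "wrist_force": force on the tool from outside, world axes, zero at the start; "torque": the same for the moment, N m; "gripper_width": finger opening in m.
Only numpy, scipy, OpenCV 4.12 (cv2) and the standard library are available. Lean on these libraries where they do the work, as an engineer would, in place of code of your own. Each camera call takes 0.05 s, during which the arm holds its last target. There are 200 camera calls.

## Working session

There is one attempt and no reset: what is moved stays moved. The work goes in short steps, Python scripts to look and compute and a shell command to move; the robot and the scene stay as the last step left them, time stands still between calls to the robot, and variables do not carry over. Pictures are saved under pics/ and viewed, about 8 in all and at most 12, crops included, and the job is handed in when it is done.

```bash
mkdir -p pics; cat > h.py <<'E'
import numpy as np, cv2
from rig import telemetry, cams, workorder, spotter, robot
def cam(n):
    s=telemetry.sense(); p=cams.snapshot(n)
    if n=="wrist":
        from scipy.spatial.transform import Rotation as Ro
        T=np.eye(4);T[:3,:3]=Ro.from_euler('xyz',s['tcp_rot']).as_matrix();T[:3,3]=s['tool_pos']
        p['W']=T@np.array(p['tool_from_camera'])
    else:
        M=np.eye(4);M[:3,:3]=p['R'];M[:3,3]=p['t'];p['W']=np.linalg.inv(M)
    return p
def save(p,f): cv2.imwrite('pics/'+f,cv2.cvtColor(p['pixels'],cv2.COLOR_RGB2BGR))
def cloud(p):
    v,u=np.mgrid[:384,:512]; z=p['z_map']
    r=np.linalg.inv(p['intrinsics'])@np.stack([u.ravel(),v.ravel(),np.ones(u.size)])
    c=r*z.ravel(); X=(p['W'][:3,:3]@c).T+p['W'][:3,3]
    X[z.ravel()==0]=np.nan
    return X.reshape(384,512,3)
def atz(p,xy,z):
    d=p['W'][:3,:3]@np.linalg.inv(p['intrinsics'])@np.array([*xy,1.]); o=p['W'][:3,3]
    return o+d*(z-o[2])/d[2]
E
python3 - <<'E'
from h import *
s=telemetry.sense();print(s)
print(robot.grip_point_offset)
Z={'hood_grip':None,'hood':0,'seat':.05,'power_top':.059,'timer_top':.059,'start_top':.059,'lamp_top':.145,'chimney':.066,'urn':.066,'paint_jar':0,'dropper':0,'filler_tub':0,'turntable':.06}
Z['hood_grip']=.144
for n in('scene','side'):
    p=cam(n);save(p,n+'0.png');print(n,p['W'][:3,3])
    for k,z in Z.items():
        print(k,[(np.round(l['xy']),round(l['p'],2),atz(p,l['xy'],z)[:2].round(3)) for l in spotter.landmark_of(p,k)[:2]])
a=cv2.imread('pics/scene0.png');b=cv2.imread('pics/side0.png')
E
```

```text
{'time': 0.0, 'q': array([ 1.16142710e+00,  3.00499734e-01,  1.52164262e+00, -2.08671834e-05,
        1.32071959e+00, -6.66160946e-02]), 'dq': array([ 2.70740622e-04, -3.73844607e-05,  3.41507065e-05,  3.39719246e-04,
       -1.29571992e-03,  2.81120186e-03]), 'tau': array([ 3.31284791e-03, -5.43500555e+01, -3.61803031e+01,  1.40145025e-04,
        3.88750443e-03,  6.85260011e-05]), 'tool_pos': array([0.18474162, 0.51772699, 0.20147961]), 'tcp_rot': array([-3.14032483e+00, -6.43262583e-05,  2.79884466e+00]), 'wrist_force': array([ 1.09481370e+00,  1.43334549e+00, -7.04272985e-04]), 'torque': array([0.04194935, 0.04683556, 0.00765964]), 'gripper_width': 0.0850308466487659}
0.0187
scene [ 1.35766512 -0.32235054  0.96354569]
hood_grip [(array([234., 180.]), 0.55, array([ 0.532, -0.2  ])), (array([236., 207.]), 0.55, array([ 0.639, -0.216]))]
hood [(array([238., 208.]), 0.97, array([ 0.522, -0.19 ])), (array([136., 222.]), 0.66, array([ 0.498, -0.528]))]
seat [(array([364., 196.]), 0.55, array([0.613, 0.217])), (array([234., 182.]), 0.25, array([ 0.443, -0.185]))]
power_top [(array([238.
[... 1227 characters left out ...]
[(array([287., 252.]), 0.7, array([0.457, 0.052])), (array([271., 299.]), 0.49, array([0.487, 0.209]))]
lamp_top [(array([186., 265.]), 0.94, array([0.684, 0.206]))]
chimney [(array([216., 299.]), 0.65, array([0.613, 0.232])), (array([266., 174.]), 0.3, array([ 0.545, -0.28 ]))]
urn [(array([212., 283.]), 0.54, array([0.633, 0.186]))]
paint_jar [(array([284., 253.]), 0.58, array([ 0.466, -0.001]))]
dropper [(array([196., 242.]), 0.61, array([ 0.72 , -0.014]))]
filler_tub [(array([283., 153.]), 0.6, array([ 0.502, -0.52 ])), (array([266., 206.]), 0.32, array([ 0.536, -0.203]))]
turntable [(array([214., 292.]), 0.68, array([0.624, 0.206])), (array([266., 173.]), 0.39, array([ 0.547, -0.294]))]
```

View pics/scene0.png

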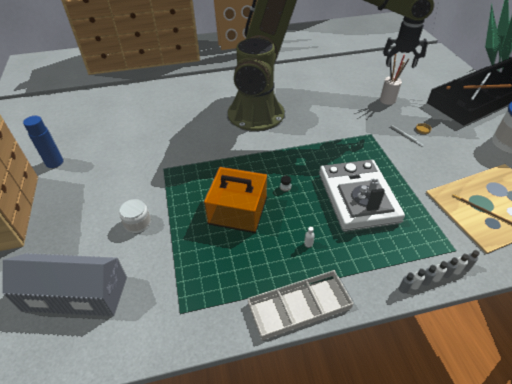

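View pics/side0.png

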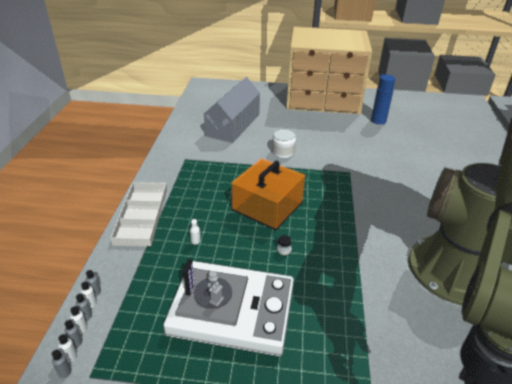

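The hood is at about (237,200) in the scene view with its handle on top. The station is at about (362,195), with its three buttons towards the robot. Next I'll get the yaws from the depth map.

```bash
python3 - <<'E'
from h import *
def rect(P,name):
    r=cv2.minAreaRect((P[:,:2]*1000).astype(np.float32));print(name,len(P),np.round(r[0],1),np.round(r[1],1),round(r[2],2))
for n in('scene','side'):
    p=cam(n);X=cloud(p).reshape(-1,3)
    def box(c,h,z0,z1): 
        return X[(abs(X[:,0]-c[0])<h)&(abs(X[:,1]-c[1])<h)&(X[:,2]>z0)&(X[:,2]<z1)]
    rect(box((.53,-.19),.13,.104,.116),n+' hoodtop');rect(box((.53,-.19),.13,.142,.16),n+' bar')
    rect(box((.58,.21),.19,.044,.054),n+' deck');rect(box((.63,.21),.1,.056,.063),n+' plinth')
    rect(box((.68,.21),.06,.13,.15),n+' lamp');rect(box((.63,.21),.07,.09,.128),n+' chimney?')
    for nm,c in(('hood',(.53,-.19)),('sta',(.58,.21))):
        print(nm,np.histogram(box(c,.15,0.005,.2)[:,2],bins=np.arange(0.005,.2,.01))[0])
E
```

```text
scene hoodtop 1692 [ 530.6 -192.8] [161.1 166.7] 62.55
scene bar 158 [ 532.3 -192.7] [94.6 19.6] 61.87
scene deck 1468 [580.4 215.3] [201.3 272.3] 85.8
scene plinth 501 [623.9 211.1] [191.6 182.4] 84.47
scene lamp 95 [680.8 209.8] [41.1 16.8] 87.12
scene chimney? 236 [641.5 211.1] [58.6 99.4] 73.05
hood [ 587  121  118  118  120  123  127  134  125  132 1570  191   24   31
  137    7    0    0    0]
sta [ 281  176  179  191 1722 1088  319   61   51   72   77   49   32   35
   42    0    0    0    0]
side hoodtop 1367 [ 530.8 -191.8] [166.4 164.3] 62.01
side bar 136 [ 531.2 -190.6] [98.8 16.9] 61.63
side deck 2013 [580.3 218.5] [203.  270.2] 85.83
side plinth 729 [618.5 216.5] [190.6 179.8] 86.01
side lamp 101 [679.5 212. ] [40.8 14.1] 87.72
side chimney? 355 [638.4 214.6] [59.8 86.2] 73.93
hood [1361  167  178  178  172  178  185  179  185  201 1025  663   24   30
   97   28    0    0    0]
sta [1248  297  310  327 3043 3151 1284   91   66   86  138   77   36   33
   80    0    0    0    0]
```

Both cameras agree:
- **Hood:** centre (0.531, -0.192), bar along 62°.
- **Station:** centre (0.580, 0.217), x axis at -4.2°, so the seat is at about (0.625, 0.214). The lamp position fits this.

Now I'll move over the hood.

```bash
python3 -m crank '{"jaw":[1,1,1,1,1,1,1,1,1,1,1,1],"linear":[[26,-53,5],[26,-53,5],[26,-53,5],[26,-53,5],[26,-53,5],[26,-53,5],[26,-53,5],[26,-53,5],[26,-53,5],[26,-53,5],[26,-53,5],[26,-53,5]],"spin":[-0.143,-0.143,-0.143,-0.143,-0.143,-0.143,-0.143,-0.143,-0.143,-0.143,-0.143,-0.143]}'
python3 -m crank '{"jaw":[1,1,1],"linear":[[17,-37,0],[17,-37,0],[0,0,0]],"spin":[0,0,0]}'
python3 - <<'E'
from h import *
s=telemetry.sense();print(s['tool_pos'],s['tcp_rot'],s['q'])
p=cam('wrist');save(p,'w1.png');X=cloud(p).reshape(-1,3)
for n,a,b in(('top',.104,.116),('bar',.142,.16)):
    P=X[(abs(X[:,0]-.53)<.13)&(abs(X[:,1]+.19)<.13)&(X[:,2]>a)&(X[:,2]<b)]
    if len(P)>5:
        r=cv2.minAreaRect((P[:,:2]*1000).astype(np.float32));print(n,len(P),np.round(r[0],1),np.round(r[1],1),round(r[2],2),np.median(P[:,2]))
E
```

```text
time: 3.0
tool_pos: [0.4974, -0.12, 0.2624]
tcp_rot: [3.141, -0.0, 1.078]
wrist_force: [-0.5, 0.8, 1.3]
gripper_width: 0.0854
time: 3.38
tool_pos: [0.5311, -0.194, 0.2612]
tcp_rot: [-3.14, 0.0, 1.08]
wrist_force: [-0.6, 0.0, 0.4]
gripper_width: 0.0854
[ 0.53110541 -0.19397737  0.26116687] [-3.14042603e+00  2.05125308e-04  1.08041452e+00] [-4.14899974e-01  2.98156361e-01  1.38659086e+00 -1.17311302e-04
  1.45802420e+00  7.54952228e-02]
top 18338 [ 530.8 -191. ] [160.8 160.4] 62.47 0.1135330670767146
bar 1309 [ 531. -190.] [94.8 13.7] 62.11 0.15321191389851296
```

View pics/w1.png

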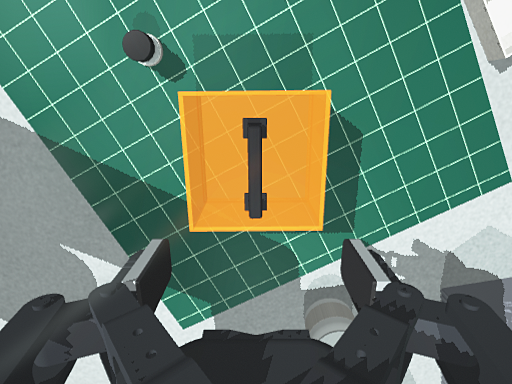

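The bar is centred between the fingers at about (256,168). Heights read 3 mm high, which fits the mat's thickness. Now I'll descend and grip.

```bash
python3 -m crank '{"jaw":[1,1,1,1,1,1,-1,-1,-1,-1,-1,-1],"linear":[[0,3,-30],[0,0,-40],[0,0,-38],[0,0,-25],[0,0,0],[0,0,0],[0,0,0],[0,0,0],[0,0,0],[0,0,0],[0,0,0],[0,0,0]],"spin":[0.005,0,0,0,0,0,0,0,0,0,0,0]}'
python3 - <<'E'
from h import *
import numpy as np
p=cam('scene');X=cloud(p).reshape(-1,3)
P=X[(abs(X[:,0]-.58)<.16)&(abs(X[:,1]-.215)<.12)]
print(np.histogram(P[:,2],bins=np.arange(0,.08,.002)))
E
```

```text
time: 4.92
tool_pos: [0.5309, -0.189, 0.1291]
tcp_rot: [-3.142, 0.0, 1.088]
wrist_force: [-0.1, -0.3, -0.1]
gripper_width: 0.0001
(array([314, 441, 238,  61,   5,   4,  14,  18,  31,  22,  47,  46,  40,
        31,  42,  33,  40,  33,  40,  37,  28,  39,  40,  65, 160, 487,
       705, 459, 144,  97, 261, 327, 162,  75,  96,  44,  29,  12,  18]), array([0.   , 0.002, 0.004, 0.006, 0.008, 0.01 , 0.012, 0.014, 0.016,
       0.018, 0.02 , 0.022, 0.024, 0.026, 0.028, 0.03 , 0.032, 0.034,
       0.036, 0.038, 0.04 , 0.042, 0.044, 0.046, 0.048, 0.05 , 0.052,
       0.054, 0.056, 0.058, 0.06 , 0.062, 0.064, 0.066, 0.068, 0.07 ,
       0.072, 0.074, 0.076, 0.078]))
```

The opening reads 0, so the fingers missed the bar. I'll look at why.

```bash
python3 - <<'E'
from h import *
s=telemetry.sense();print(s['tool_pos'],s['tcp_rot'],s['gripper_width'])
p=cam('wrist');q=cam('side');a=p['pixels'];b=cv2.resize(q['pixels'][100:240,200:340],(384,384),interpolation=cv2.INTER_CUBIC)
cv2.imwrite('pics/c1.png',np.hstack([cv2.resize(a,(416,384)),b])[:,:,::-1])
X=cloud(p).reshape(-1,3)
P=X[(abs(X[:,0]-.53)<.13)&(abs(X[:,1]+.19)<.13)&(X[:,2]>.104)&(X[:,2]<.118)]
r=cv2.minAreaRect((P[:,:2]*1000).astype(np.float32));print(r,len(P))
X=cloud(q).reshape(-1,3)
P=X[(abs(X[:,0]-.53)<.13)&(abs(X[:,1]+.19)<.13)&(X[:,2]>.104)&(X[:,2]<.118)]
r=cv2.minAreaRect((P[:,:2]*1000).astype(np.float32));print(r,len(P))
E
```

```text
[ 0.5308727  -0.18899495  0.12904947] [-3.14155173e+00 -4.33418963e-05  1.08777641e+00] -0.0001450674200301176
((535.87744140625, -181.0917205810547), (138.11700439453125, 161.09339904785156), 62.28022766113281) 38558
((531.151123046875, -191.4462432861328), (169.65728759765625, 165.28829956054688), 63.071353912353516) 1615
```

View pics/c1.png

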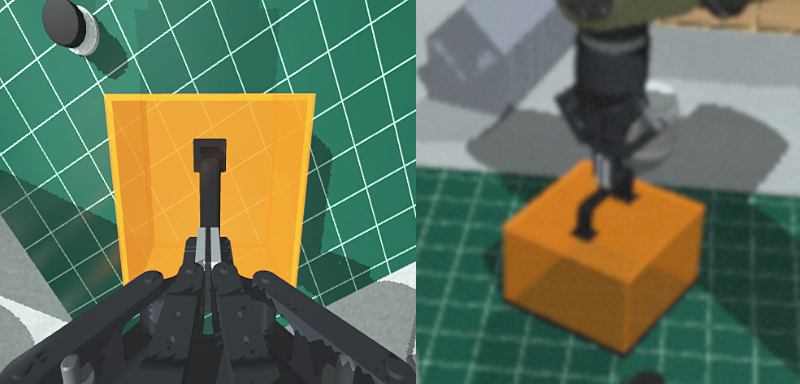

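```bash
python3 - <<'E'
from h import *
s=telemetry.sense();t=s['tool_pos']
for n in('wrist','side','scene'):
    p=cam(n);W=np.linalg.inv(p['W']);
    for nm,P in(('tcp',t),('bar',[.531,-.191,.147]),('end+',[.531+.048*.469,-.191+.048*.883,.153]),('end-',[.531-.048*.469,-.191-.048*.883,.153])):
        c=p['intrinsics']@(W[:3,:3]@np.array(P)+W[:3,3]);print(n,nm,(c[:2]/c[2]).round(1))
    if n=='wrist': print(p['tool_from_camera']); D=p['z_map']; X=cloud(p); print([ (r,X[r,256].round(3)) for r in range(170,300,8)]); print('row240',[(c,X[245,c].round(3)) for c in range(225,295,6)])
p=cam('wrist');u=cv2.resize(p['pixels'][130:330,156:356],(600,600),interpolation=cv2.INTER_CUBIC);cv2.imwrite('pics/c2.png',u[:,:,::-1])
E
```

```text
wrist tcp [256.3 222. ]
wrist bar [258.1 237.2]
wrist end+ [258.9 158.3]
wrist end- [257.6 312.6]
[[-2.74146755e-04 -9.55864311e-01 -2.93808345e-01  7.63480256e-02]
 [ 9.99999938e-01 -3.26555300e-04  1.29321783e-04 -4.10881104e-04]
 [-2.19558750e-04 -2.93808292e-01  9.55864342e-01 -1.72368444e-01]
 [ 0.00000000e+00  0.00000000e+00  0.00000000e+00  1.00000000e+00]]
[(170, array([ 0.549, -0.153,  0.154])), (178, array([ 0.547, -0.157,  0.154])), (186, array([ 0.545, -0.161,  0.154])), (194, array([ 0.543, -0.165,  0.154])), (202, array([ 0.541, -0.169,  0.154])), (210, array([ 0.539, -0.173,  0.154])), (218, array([ 0.537, -0.177,  0.153])), (226, array([ 0.534, -0.182,  0.152])), (234, array([ 0.536, -0.178,  0.17 ])), (242, array([ 0.536, -0.179,  0.178])), (250, array([ 0.536, -0.178,  0.186])), (258, array([ 0.536, -0.178,  0.193])), (266, array([ 0.536, -0.18 ,  0.197])), (274, array([ 0.534, -0.183,  0.196])), (282, array([ 0.532, -0.187,  0.196])), (290, array([ 0.53 , -0.19 ,  0.196])), (298, array([ 0.528, -0.194,  0.196]))]
row240 [(225, array([ 0.5  , -0.2  ,  0.114])), (231, array([ 0.524, -0.176,  0.175])), (237, array([ 0.526, -0.178,  0.174])), (243, array([ 0.531, -0.176,  0.182])), (249, array([ 0.534, -0.177,  0.182])), (255, array([ 0.536, -0.178,  0.182])), (261, array([ 0.538, -0.179,  0.182])), (267, array([ 0.54 , -0.181,  0.181])), (273, array([ 0.542, -0.186,  0.174])), (279, array([ 0.544, -0.187,  0.174])), (285, array([ 0.538, -0.22 ,  0.114])), (291, array([ 0.541, -0.223,  0.113]))]
side tcp [268.6 175.2]
side bar [268.8 169.9]
side end+ [259.8 176. ]
side end- [277.6 160.9]
scene tcp [237.4 183.1]
scene bar [236.5 179.1]
scene end+ [251.5 180.3]
scene end- [221.4 175.1]
```

View pics/c2.png

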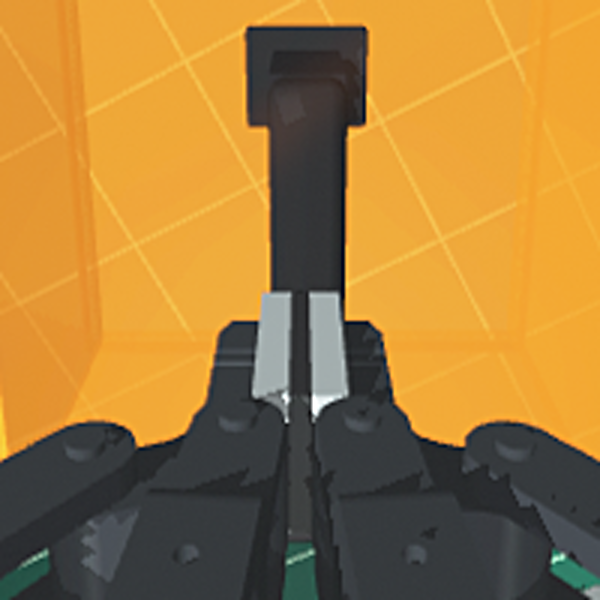

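```bash
python3 - <<'E'
from h import *
s=telemetry.sense();t=s['tool_pos']
u=np.array([np.cos(s['tcp_rot'][2]),np.sin(s['tcp_rot'][2])]);v=np.array([-u[1],u[0]])
p=cam('wrist');X=cloud(p)
for c in(248,264):
    print(c,[(r,np.round([(X[r,c,:2]-t[:2])@u*1000,(X[r,c,:2]-t[:2])@v*1000,X[r,c,2]*1000]).astype(int).tolist()) for r in range(220,262,3)])
for n in('side','scene'):
    Y=cloud(cam(n)).reshape(-1,3);d=Y[:,:2]-t[:2];a=d@u;b=d@v
    m=(abs(a)<.022)&(abs(b)<.03)&(Y[:,2]>.12)&(Y[:,2]<.26)
    Z=Y[m];i=np.argsort(Z[:,2]);print(n,[np.round([a[m][j]*1000,b[m][j]*1000,Z[j,2]*1000]).astype(int).tolist() for j in i[::4]][:40])
E
```

```text
248 [(220, [11, 5, 152]), (223, [10, 5, 153]), (226, [8, 5, 154]), (229, [12, 4, 165]), (232, [12, 4, 169]), (235, [12, 4, 172]), (238, [12, 4, 175]), (241, [12, 4, 178]), (244, [12, 4, 180]), (247, [12, 4, 183]), (250, [12, 4, 187]), (253, [12, 4, 189]), (256, [12, 4, 192]), (259, [12, 4, 194])]
264 [(220, [12, -4, 153]), (223, [11, -4, 154]), (226, [8, -4, 154]), (229, [12, -4, 164]), (232, [12, -4, 169]), (235, [12, -4, 171]), (238, [12, -4, 175]), (241, [12, -4, 178]), (244, [12, -3, 181]), (247, [11, -3, 183]), (250, [12, -3, 187]), (253, [12, -3, 189]), (256, [12, -3, 192]), (259, [12, -3, 195])]
side [[12, 5, 146], [-16, 4, 148], [-10, 1, 150], [19, 6, 151], [-16, 4, 152], [-9, 5, 152], [0, 4, 153], [-18, 3, 154], [7, 5, 154], [5, 3, 156], [9, 2, 161], [3, 6, 163], [4, 6, 167], [9, -8, 168], [-7, 9, 169], [10, 6, 170], [6, -11, 172], [-8, 12, 173], [5, 13, 174], [8, 5, 176], [12, 4, 177], [-6, 13, 178], [5, 13, 181], [0, 13, 182], [10, 2, 183], [10, -5, 184], [8, 11, 185], [7, -11, 187], [7, 10, 188], [6, 6, 189], [8, -3, 190], [9, -9, 192], [9, 1, 193], [7, -7, 195], [12, -4, 195], [3, 14, 197], [6, 13, 199], [13, 10, 201], [6, 16, 203], [12, 9, 204]]
scene [[-15, -7, 141], [14, -7, 144], [12, -9, 145], [-11, -7, 147], [5, -9, 148], [15, -8, 149], [18, -8, 150], [-15, -3, 151], [-6, -2, 151], [10, -2, 151], [-17, 4, 152], [-20, 3, 153], [2, -6, 153], [-1, -7, 153], [17, -3, 153], [18, -8, 154], [21, -8, 155], [6, -7, 163], [-5, -14, 167], [-8, -13, 169], [-5, -14, 171], [-2, -10, 173], [6, -6, 175], [5, -4, 177], [-8, -13, 178], [-4, -15, 181], [2, -13, 185], [0, -15, 186], [-4, -13, 188], [9, 8, 191], [9, -13, 203], [11, -9, 203], [10, 5, 206], [11, -30, 210], [12, 22, 212], [10, -14, 215], [11, -15, 220], [15, 4, 224], [0, -19, 225], [10, -14, 227]]
```

All three cameras show the shut fingertips at z≈0.163 while the reported TCP is 0.129. The real tips therefore sit about 34 mm short of the reported TCP, and they closed above the bar (top at 0.153). The lateral alignment is good. I'll open and check the tips again.

```bash
python3 -m crank '{"jaw":[1,1,1,1,1,1,1,1],"linear":[[0,0,0],[0,0,0],[0,0,0],[0,0,0],[0,0,0],[0,0,0],[0,0,0],[0,0,0]],"spin":[0,0,0,0,0,0,0,0]}'
python3 - <<'E'
from h import *
s=telemetry.sense();t=s['tool_pos']
u=np.array([np.cos(s['tcp_rot'][2]),np.sin(s['tcp_rot'][2])]);v=np.array([-u[1],u[0]])
X=cloud(cam('wrist')).reshape(-1,3);d=X[:,:2]-t[:2];a=d@u;b=d@v
for sg in(1,-1):
    m=(abs(a)<.02)&(sg*b>.025)&(sg*b<.07)&(X[:,2]>.12)
    i=np.argsort(X[m][:,2])[:400:25];print([np.round([a[m][j]*1000,b[m][j]*1000,X[m][j,2]*1000]).astype(int).tolist() for j in i])
E
```

```text
time: 6.42
tool_pos: [0.5309, -0.189, 0.1291]
tcp_rot: [3.142, 0.0, 1.088]
wrist_force: [0.2, 0.1, -0.2]
gripper_width: 0.0856
[[0, 43, 171], [2, 43, 173], [-5, 44, 174], [7, 43, 175], [-2, 43, 176], [4, 43, 176], [12, 46, 177], [11, 44, 178], [12, 47, 178], [-6, 43, 179], [9, 43, 179], [8, 55, 180], [8, 55, 180], [11, 46, 181], [-5, 44, 181], [8, 55, 182]]
[[5, -43, 171], [-2, -42, 173], [-1, -42, 174], [11, -42, 175], [-1, -42, 176], [12, -47, 176], [12, -44, 177], [12, -43, 178], [5, -42, 178], [6, -42, 179], [-5, -42, 179], [12, -42, 180], [12, -43, 180], [10, -42, 181], [12, -47, 181], [3, -42, 182]]
```

The open tips are at about 0.172–0.175, which confirms a ~33 mm offset. I'll go 34 mm lower and grip.

```bash
python3 -m crank '{"jaw":[1,1,1,1,-1,-1,-1,-1,-1,-1,-1,-1],"linear":[[0,-1,-14],[0,0,-12],[0,0,-8],[0,0,0],[0,0,0],[0,0,0],[0,0,0],[0,0,0],[0,0,0],[0,0,0],[0,0,0],[0,0,0]],"spin":[0,0,0,0,0,0,0,0,0,0,0,0]}'
```

```text
time: 7.98
tool_pos: [0.5311, -0.1901, 0.0953]
tcp_rot: [3.141, -0.0, 1.088]
wrist_force: [3.1, -1.5, 2.0]
gripper_width: 0.0128
```

The opening is 12.8 mm, so the bar is held. Lift 170 mm.

```bash
python3 -m crank '{"jaw":[-1,-1,-1,-1,-1,-1,-1,-1,-1,-1],"linear":[[0,0,5],[0,0,10],[0,0,20],[0,0,30],[0,0,35],[0,0,35],[0,0,25],[0,0,10],[0,0,0],[0,0,0]],"spin":[0,0,0,0,0,0,0,0,0,0]}'
python3 - <<'E'
from h import *
s=telemetry.sense();t=s['tool_pos'];print(t,s['wrist_force'])
q=cam('side');save(q,'s2.png');p=cam('wrist')
for n,c in(('side',q),('wrist',p)):
    X=cloud(c).reshape(-1,3);z=t[2]-.0953+.113
    P=X[(abs(X[:,0]-.53)<.13)&(abs(X[:,1]+.19)<.13)&(abs(X[:,2]-z)<.007)]
    r=cv2.minAreaRect((P[:,:2]*1000).astype(np.float32));print(n,len(P),np.round(r[0],1),np.round(r[1],1),round(r[2],2))
    A=np.c_[P[:,:2],np.ones(len(P))];print(np.linalg.lstsq(A,P[:,2],rcond=None)[0])
E
```

```text
time: 9.22
tool_pos: [0.5305, -0.1899, 0.2638]
tcp_rot: [-3.139, 0.0, 1.088]
wrist_force: [-0.4, 0.2, -4.6]
gripper_width: 0.0126
[ 0.53048592 -0.18985696  0.26378793] [-0.35886981  0.18402883 -4.62998837]
side 1588 [ 530.6 -190.4] [166.7 163.1] 62.6
[ 0.0027554  -0.01367267  0.27905876]
wrist 48090 [ 531.8 -186.9] [152.1 161.2] 62.53
[0.00332885 0.00096779 0.28079633]
```

View pics/s2.png

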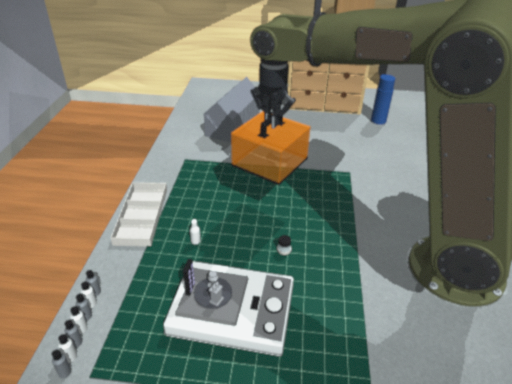

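The hood is in the air, level and held; the side view shows it at (270,145) with the station at (230,305). I'll move partway, turn it, and re-measure the station with the wrist camera.

```bash
python3 -m crank '{"jaw":[-1,-1,-1,-1,-1,-1,-1,-1,-1],"linear":[[5,10,0],[9,25,0],[9,35,0],[9,35,0],[9,35,0],[9,25,0],[5,10,0],[0,0,0],[0,0,0]],"spin":[0.04,0.07,0.07,0.07,0.07,0.06,0.03,0,0]}'
python3 - <<'E'
from h import *
s=telemetry.sense();t=s['tool_pos'];print(t,s['tcp_rot'],s['gripper_width'])
def rect(P,name):
    if len(P)<10: return
    r=cv2.minAreaRect((P[:,:2]*1000).astype(np.float32));print(name,len(P),np.round(r[0],1),np.round(r[1],1),round(r[2],2))
p=cam('wrist');save(p,'w3.png');X=cloud(p).reshape(-1,3)
X=X[~np.isnan(X[:,0])]
B=X[(abs(X[:,0]-.58)<.17)&(X[:,1]>.09)&(X[:,1]<.34)]
for n,a,b in(('deck',.049,.057),('lamp',.142,.152),('butt',.06,.064)):
    rect(B[(B[:,2]>a)&(B[:,2]<b)],n)
for k,z in(('lamp_top',.148),('seat',.053),('power_top',.062),('timer_top',.062),('start_top',.062),('turntable',.063)):
    print(k,[(np.round(l['xy']),round(l['p'],2),atz(p,l['xy'],z)[:2].round(4)) for l in spotter.landmark_of(p,k)[:2]])
E
```

```text
time: 10.45
tool_pos: [0.5857, -0.0158, 0.265]
tcp_rot: [-3.141, 0.0, 1.497]
wrist_force: [1.1, -0.5, -4.7]
gripper_width: 0.0129
[ 0.58570824 -0.01576263  0.26498393] [-3.14136887e+00  1.79579313e-04  1.49651499e+00] 0.012908280120613295
deck 7985 [574.7 144.1] [ 50.2 268. ] 85.8
butt 1686 [577.7 157.5] [ 20.1 225.2] 86.37
lamp_top []
seat []
power_top []
timer_top [(array([256., 236.]), 0.64, array([ 0.5787, -0.1277])), (array([147.,   7.]), 0.57, array([0.4764, 0.1664]))]
start_top []
turntable []
```

View pics/w3.png

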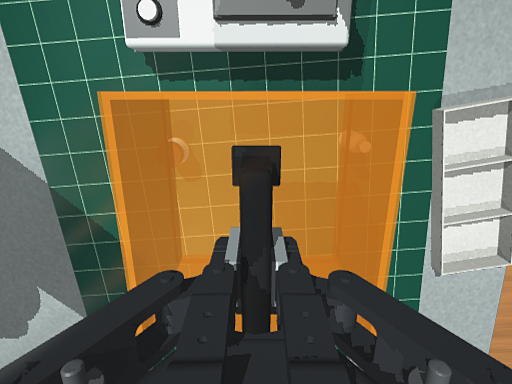

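The station's near edge shows at row ~48, which puts the station centre at (580, 218) mm and the yaw at -4.2°, consistent with the other cameras. The seat is at (624.9, 214.7), so I'll move above it.

```bash
python3 -m crank '{"jaw":[-1,-1,-1,-1,-1,-1,-1,-1,-1,-1,-1,-1],"linear":[[2,10,0],[4,25,0],[6,33,0],[6,35,0],[6,35,0],[5,35,0],[4,30,0],[4,18,0],[2,10,0],[0,0,0],[0,0,0],[0,0,0]],"spin":[0.001,0,0,0,0,0,0,0,0,0,0,0]}'
cat > chk.py <<'E'
from h import *
s=telemetry.sense();t=s['tool_pos'];print(t,s['tcp_rot'],s['gripper_width'],s['wrist_force'])
z=t[2]-.0953+.113
def rect(P,name):
    if len(P)<10: return print(name,len(P))
    r=cv2.minAreaRect((P[:,:2]*1000).astype(np.float32));print(name,len(P),np.round(r[0],1),np.round(r[1],1),round(r[2],2))
for n in('scene','side','wrist'):
    p=cam(n);save(p,n+'_%d.png'%p['shot']);X=cloud(p).reshape(-1,3);X=X[~np.isnan(X[:,0])]
    P=X[(abs(X[:,0]-t[0])<.12)&(abs(X[:,1]-t[1])<.12)&(abs(X[:,2]-z)<.007)];rect(P,n+' hood')
    B=X[(abs(X[:,0]-.58)<.19)&(abs(X[:,1]-.218)<.19)&(X[:,2]>.047)&(X[:,2]<.0565)];rect(B,n+' deck')
    if n!='wrist':
        W=np.linalg.inv(p['W'])
        for nm,b in(('tcp',spotter.landmark_of(p,'hood')[:1]),('lamp',spotter.landmark_of(p,'lamp_top')[:1])): print(nm,b)
E
python3 chk.py
```

```text
time: 12.3
tool_pos: [0.6249, 0.2152, 0.2653]
tcp_rot: [3.141, 0.0, 1.498]
wrist_force: [0.2, -0.3, -4.1]
gripper_width: 0.0131
[0.62494754 0.21522146 0.26527316] [3.14141622e+00 6.22325737e-05 1.49790101e+00] 0.01308439744892145 [ 0.24015126 -0.29085757 -4.13800215]
scene hood 1770 [624. 212.] [162.2 165.3] 85.92
scene deck 1279 [581.3 215.4] [200.5 269.6] 86.17
tcp [{'xy': [370.0, 171.7], 'p': 0.67}]
lamp []
side hood 3628 [625.3 213.7] [163.3 161.3] 85.88
side deck 3762 [580.1 218.7] [202.4 270. ] 86.2
tcp [{'xy': [209.6, 260.5], 'p': 0.74}]
lamp []
wrist hood 48053 [625.3 218.9] [152.8 161.3] 85.86
wrist deck 2978 [587.1 310.6] [ 15.7 267.6] 85.86
```

The hood is aligned to within ~2 mm. I'll nudge it (+1,+1) and lower it to just above the plinth.

```bash
python3 -m crank '{"jaw":[-1,-1,-1,-1,-1,-1,-1,-1,-1],"linear":[[1,1,-5],[0,0,-12],[0,0,-18],[0,0,-20],[0,0,-20],[0,0,-15],[0,0,-8],[0,0,0],[0,0,0]],"spin":[0,0,0,0,0,0,0,0,0]}'
python3 chk.py
```

```text
time: 13.78
tool_pos: [0.6262, 0.2171, 0.1679]
tcp_rot: [3.14, -0.0, 1.499]
wrist_force: [0.2, 0.4, -4.7]
gripper_width: 0.013
[0.62615889 0.21708732 0.16787091] [ 3.14043503e+00 -4.35989857e-04  1.49881432e+00] 0.013009047479481263 [ 0.24168212  0.39531889 -4.7495713 ]
scene hood 1637 [624.9 213.9] [163.2 166.8] 86.42
scene deck 970 [582.5 215.4] [200.3 268.8] 86.25
tcp [{'xy': [365.0, 194.9], 'p': 0.84}]
lamp []
side hood 3330 [626.6 214.9] [164.3 161.4] 85.88
side deck 3467 [579.7 218.4] [201.7 269.1] 85.94
tcp [{'xy': [211.0, 289.0], 'p': 0.77}]
lamp []
wrist hood 48035 [626.7 220.2] [152.1 161.8] 86.06
wrist deck 9315 [580. 220.] [197.  269.2] 85.84
```

```bash
python3 -m crank '{"jaw":[-1,-1,-1,-1,-1,-1,-1],"linear":[[0,-0.5,-4],[0,0,-4],[0,0,-4],[0,0,-4],[0,0,-2],[0,0,0],[0,0,0]],"spin":[0,0,0,0,0,0,0]}'
python3 -m crank '{"jaw":[-1,-1,-1,-1],"linear":[[0,0,-2],[0,0,-1],[0,0,0],[0,0,0]],"spin":[0,0,0,0]}'
```

```text
time: 15.0
tool_pos: [0.6259, 0.2165, 0.1493]
tcp_rot: [3.141, -0.0, 1.499]
wrist_force: [0.4, 0.3, -4.4]
gripper_width: 0.0133
time: 15.5
tool_pos: [0.6259, 0.2165, 0.1461]
tcp_rot: [3.142, -0.0, 1.499]
wrist_force: [-0.7, 0.5, -4.9]
gripper_width: 0.0129
```

It is over the plinth with no contact. I'll lower the last millimetre in small steps.

```bash
python3 -m crank '{"jaw":[-1,-1,-1,-1],"linear":[[0,0,-1],[0,0,0],[0,0,0],[0,0,0]],"spin":[0,0,0,0]}'
python3 -m crank '{"jaw":[-1,-1,-1,-1],"linear":[[0,0,-1],[0,0,0],[0,0,0],[0,0,0]],"spin":[0,0,0,0]}'
python3 chk.py
```

```text
time: 16.0
tool_pos: [0.626, 0.2165, 0.1453]
tcp_rot: [3.141, -0.0, 1.499]
wrist_force: [2.1, 0.1, -2.0]
gripper_width: 0.0131
time: 16.5
tool_pos: [0.6265, 0.2165, 0.145]
tcp_rot: [3.139, -0.001, 1.499]
wrist_force: [4.6, -1.7, 5.3]
gripper_width: 0.013
[0.62650148 0.21652255 0.14504046] [ 3.13946103e+00 -6.34738816e-04  1.49864797e+00] 0.012983539810181558 [ 4.62357781 -1.74498716  5.2674886 ]
scene hood 1622 [625.5 213.8] [161.9 165.2] 86.14
scene deck 698 [579.5 214.4] [199.2 272.4] 86.52
tcp [{'xy': [364.4, 197.4], 'p': 0.82}]
lamp []
side hood 3262 [626.8 214.4] [164.7 161. ] 85.71
side deck 3171 [579.5 217.9] [201.9 269.1] 86.02
tcp [{'xy': [210.7, 294.8], 'p': 0.63}]
lamp []
wrist hood 47985 [626.6 219.3] [152.4 161.4] 85.86
wrist deck 12519 [580.1 219.5] [198.7 268.5] 85.86
```

Contact came at the expected height, with 10 N of support. I'll check that the hood is flush by comparing its top plane with the deck.

```bash
python3 - <<'E'
from h import *
for n in('wrist','side'):
    p=cam(n);X=cloud(p).reshape(-1,3);X=X[~np.isnan(X[:,0])]
    def pl(z,c):
        P=X[(abs(X[:,0]-c[0])<.2)&(abs(X[:,1]-c[1])<.2)&(abs(X[:,2]-z)<.005)];
        A=np.c_[P[:,:2]-[.6,.215],np.ones(len(P))];print(n,z,len(P),np.linalg.lstsq(A,P[:,2],rcond=None)[0].round(4),np.median(P[:,2]).round(4))
    pl(.163,(.625,.215));pl(.053,(.58,.218))
E
python3 -m crank '{"jaw":[-1,-1,-1,-1],"linear":[[0,0,-1],[0,0,0],[0,0,0],[0,0,0]],"spin":[0,0,0,0]}'
```

```text
wrist 0.163 47947 [0.0017 0.0016 0.1636] 0.1636
wrist 0.053 12798 [-0.0031 -0.0035  0.0536] 0.0538
side 0.163 3189 [ 0.0022 -0.0039  0.1643] 0.1644
side 0.053 3461 [-0.0031 -0.0048  0.0542] 0.0544
time: 17.45
tool_pos: [0.6267, 0.2165, 0.145]
tcp_rot: [3.138, -0.001, 1.499]
wrist_force: [2.3, -2.2, 11.9]
gripper_width: 0.0129
```

Hood top minus deck is 110 mm and level, so it is flush. Release and rise.

```bash
python3 -m crank '{"jaw":[-1,1,1,1,1,1,1,1,1],"linear":[[0,0,2],[0,0,0],[0,0,0],[0,0,0],[0,0,0],[0,0,0],[0,0,0],[0,0,0],[0,0,0]],"spin":[0,0,0,0,0,0,0,0,0]}'
python3 -m crank '{"jaw":[1,1,1,1,1,1],"linear":[[0,0,10],[0,0,20],[0,0,30],[0,0,30],[0,0,30],[0,0,0]],"spin":[0,0,0,0,0,0]}'
python3 -m crank '{"jaw":[-1,-1,-1,-1,-1,-1,-1,-1,-1,-1,-1],"linear":[[-10,0,0],[-16,1,0],[-16,1,0],[-16,1,0],[-16,1,0],[-16,1,0],[-16,1,0],[-16,1,0],[-16,1,0],[-8,1,0],[0,0,0]],"spin":[0.157,0.157,0.157,0.157,0.157,0.157,0.157,0.157,0.157,0.157,0]}'
cat > btn.py <<'E'
from h import *
s=telemetry.sense();t=s['tool_pos'];print(t,s['tcp_rot'],s['q'],s['gripper_width'])
p=cam('wrist');save(p,'w_%d.png'%p['shot']);X=cloud(p)
for k in('power_top','timer_top','start_top'):
    print(k,[(np.round(l['xy']),round(l['p'],2),atz(p,l['xy'],.062)[:2].round(4)) for l in spotter.landmark_of(p,k)[:3]])
Y=X.reshape(-1,3);m=(abs(Y[:,0]-.48)<.035)&(abs(Y[:,1]-.226)<.095)&(Y[:,2]>.058)&(Y[:,2]<.068)
g=np.zeros((100,240),np.uint8);P=Y[m];g[((P[:,0]-.43)*1000).astype(int).clip(0,99),((P[:,1]-.1)*1000).astype(int).clip(0,239)]=255
g=cv2.morphologyEx(g,cv2.MORPH_CLOSE,np.ones((4,4)))
n,l,st,c=cv2.connectedComponentsWithStats(g)
for i in range(1,n):
    if st[i,4]>100: print('blob x,y',(430+c[i,1]).round(1),(100+c[i,0]).round(1),st[i,2:])
print('z',np.median(P[:,2]))
ii=np.where((abs(Y[:,:2]-t[:2]).max(1)<.03)&(Y[:,2]>.08))[0];Q=Y[ii];j=np.argsort(Q[:,2])[:60:6];print('tips',(Q[j]*1000).round().tolist())
E
python3 btn.py
```

```text
time: 18.58
tool_pos: [0.6259, 0.2165, 0.1451]
tcp_rot: [3.142, -0.0, 1.499]
wrist_force: [-0.1, -0.7, -0.0]
gripper_width: 0.0853
time: 19.32
tool_pos: [0.6265, 0.2167, 0.2685]
tcp_rot: [3.137, -0.002, 1.499]
wrist_force: [0.5, -0.3, -0.4]
gripper_width: 0.0856
time: 20.7
tool_pos: [0.4795, 0.2255, 0.2649]
tcp_rot: [-3.141, -0.0, 3.068]
wrist_force: [0.2, 0.4, 0.0]
gripper_width: -0.0002
[0.47947517 0.22553569 0.26493203] [-3.14146637e+00 -2.02090512e-04  3.06826378e+00] [ 3.70557979e-01  2.13460810e-01  1.48340043e+00 -2.74764288e-05
  1.44496816e+00 -1.12690604e+00] -0.00024087165973070372
power_top [(array([303., 156.]), 0.76, array([0.4832, 0.2889]))]
timer_top [(array([207., 156.]), 0.64, array([0.4741, 0.1642]))]
start_top [(array([256., 160.]), 0.74, array([0.483 , 0.2275]))]
blob x,y 480.7 227.1 [  39   39 1038]
blob x,y 476.3 165.3 [ 24  26 372]
blob x,y 485.2 288.8 [ 24  26 374]
z 0.06261816439829809
tips [[469.0, 228.0, 299.0], [469.0, 229.0, 300.0], [469.0, 231.0, 300.0], [469.0, 234.0, 300.0], [469.0, 228.0, 301.0], [469.0, 233.0, 301.0], [469.0, 224.0, 301.0], [469.0, 231.0, 301.0], [469.0, 227.0, 301.0], [474.0, 235.0, 301.0]]
```

The buttons are found at power (485, 288.5), timer (476, 165) and start (480.5, 227) mm, with tops at 62 mm. The tips are again ~33 mm behind the reported TCP. I'll move over power and down to ~8 mm above it.

```bash
python3 -m crank '{"jaw":[-1,-1,-1,-1,-1,-1,-1,-1,-1,-1],"linear":[[3,31,0],[3,32,0],[0,0,-30],[0,0,-50],[0,0,-50],[0,0,-50],[0,0,-35],[0,0,-10],[0,0,0],[0,0,0]],"spin":[0,0,0,0,0,0,0,0,0,0]}'
python3 - <<'E'
from h import *
p=cam('side');save(p,'s5.png')
W=cam('wrist')
a=cv2.resize(p['pixels'][200:380,150:360],(448,384));cv2.imwrite('pics/c5.png',np.hstack([a,cv2.resize(W['pixels'],(350,384))])[:,:,::-1])
E
```

```text
time: 22.15
tool_pos: [0.4867, 0.2889, 0.0417]
tcp_rot: [3.14, 0.002, 3.068]
wrist_force: [-0.5, -0.7, -0.8]
gripper_width: -0.0001
```

View pics/c5.png

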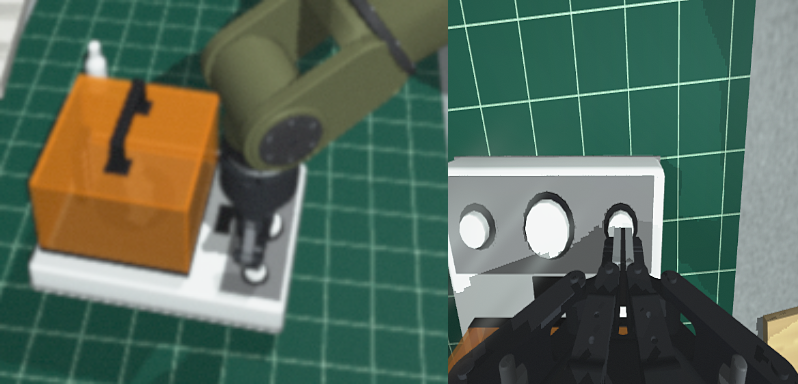

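The fingers are over the power button and the hood sits flush. Press in small steps, watching the force.

```bash
python3 -m crank '{"jaw":[-1,-1,-1,-1,-1],"linear":[[0,0,-5],[0,0,-4],[0,0,-3],[0,0,0],[0,0,0]],"spin":[0,0,0,0,0]}'
python3 -m crank '{"jaw":[-1,-1,-1,-1],"linear":[[0,0,-2],[0,0,-1],[0,0,0],[0,0,0]],"spin":[0,0,0,0]}'
```

```text
time: 22.88
tool_pos: [0.486, 0.2885, 0.0282]
tcp_rot: [3.141, 0.0, 3.069]
wrist_force: [0.3, -0.7, 4.1]
gripper_width: -0.0
time: 23.38
tool_pos: [0.4861, 0.2887, 0.0274]
tcp_rot: [3.141, 0.001, 3.069]
wrist_force: [-12.1, -6.5, 29.8]
gripper_width: 0.0
```

It bottomed out at TCP z≈0.0275 (30 N, past the 5 N spring). Up, across to timer, and check that the power button came back out.

```bash
python3 -m crank '{"jaw":[-1,-1,-1,-1,-1,-1,-1,-1,-1],"linear":[[0,0,5],[0,0,20],[0,0,20],[-2,-25,0],[-2,-37,0],[-3,-37,0],[-2,-25,0],[0,0,0],[0,0,0]],"spin":[0,0,0,0,0,0,0,0,0]}'
cat > hz.py <<'E'
from h import *
s=telemetry.sense();print(s['tool_pos'],s['wrist_force'])
for n in('wrist','side','scene'):
    Y=cloud(cam(n)).reshape(-1,3)
    for k,c,r in(('power',(.485,.2885),.008),('timer',(.476,.165),.008),('start',(.4805,.227),.014)):
        P=Y[(np.hypot(Y[:,0]-c[0],Y[:,1]-c[1])<r)&(Y[:,2]<.075)];print(n,k,len(P),np.median(P[:,2]).round(4) if len(P) else '')
E
python3 hz.py
```

```text
time: 24.5
tool_pos: [0.4769, 0.165, 0.07]
tcp_rot: [3.142, -0.0, 3.069]
wrist_force: [0.2, 0.0, 0.3]
gripper_width: 0.0001
[0.47692106 0.16496842 0.06999945] [0.19122373 0.03782546 0.33355501]
wrist power 418 0.063
wrist timer 427 0.0627
wrist start 1295 0.0628
side power 38 0.0631
side timer 30 0.0633
side start 93 0.0633
scene power 0 
scene timer 9 0.0622
scene start 0
```

Power is out again. Now timer.

```bash
python3 -m crank '{"jaw":[-1,-1,-1,-1,-1,-1],"linear":[[0,0,-15],[0,0,-13],[0,0,-5],[0,0,-5],[0,0,-3],[0,0,0]],"spin":[0,0,0,0,0,0]}'
python3 -m crank '{"jaw":[-1,-1,-1],"linear":[[0,0,-1],[0,0,-0.6],[0,0,0]],"spin":[0,0,0]}'
```

```text
time: 25.4
tool_pos: [0.4769, 0.1645, 0.0292]
tcp_rot: [3.142, -0.0, 3.069]
wrist_force: [-2.4, -0.1, 4.0]
gripper_width: -0.0002
time: 25.78
tool_pos: [0.477, 0.1645, 0.0278]
tcp_rot: [3.141, 0.0, 3.069]
wrist_force: [-3.0, -0.6, 7.8]
gripper_width: -0.0002
```

```bash
python3 -m crank '{"jaw":[-1,-1,-1],"linear":[[0,0,-0.6],[0,0,0],[0,0,0]],"spin":[0,0,0]}'
python3 -m crank '{"jaw":[-1,-1,-1,-1,-1,-1,-1],"linear":[[0,0,5],[0,0,20],[0,0,17],[2,31,0],[2,31,0],[0,0,0],[0,0,0]],"spin":[0,0,0,0,0,0,0]}'
python3 hz.py
```

```text
time: 26.15
tool_pos: [0.477, 0.1645, 0.0277]
tcp_rot: [3.141, 0.0, 3.069]
wrist_force: [-7.4, -1.7, 14.1]
gripper_width: -0.0002
time: 27.02
tool_pos: [0.4808, 0.2261, 0.0689]
tcp_rot: [-3.141, -0.0, 3.069]
wrist_force: [-0.0, 0.1, 1.2]
gripper_width: 0.0001
[0.4807986  0.22611017 0.06891276] [-0.00500635  0.14940062  1.18596103]
wrist power 429 0.0628
wrist timer 426 0.0627
wrist start 1150 0.0627
side power 34 0.063
side timer 0 
side start 98 0.0631
scene power 0 
scene timer 11 0.0618
scene start 0
```

Timer bottomed and came back out. Now start.

```bash
python3 -m crank '{"jaw":[-1,-1,-1,-1,-1,-1],"linear":[[0,0,-15],[0,0,-13],[0,0,-5],[0,0,-5],[0,0,-2],[0,0,0]],"spin":[0,0,0,0,0,0]}'
python3 -m crank '{"jaw":[-1,-1,-1,-1],"linear":[[0,0,-1],[0,0,-1],[0,0,0],[0,0,0]],"spin":[0,0,0,0]}'
```

```text
time: 27.92
tool_pos: [0.4809, 0.2265, 0.0291]
tcp_rot: [-3.142, -0.0, 3.069]
wrist_force: [-1.9, -1.1, 4.4]
gripper_width: 0.0003
time: 28.42
tool_pos: [0.481, 0.2266, 0.0277]
tcp_rot: [3.141, 0.001, 3.069]
wrist_force: [-6.6, -3.5, 12.4]
gripper_width: 0.0002
```

Start bottomed (12 N). Retract clear, then a final check.

```bash
python3 -m crank '{"jaw":[-1,-1,-1,-1,-1,-1,-1,-1,-1],"linear":[[0,0,5],[0,0,20],[0,0,40],[0,0,50],[0,0,50],[-30,0,40],[-30,0,0],[0,0,0],[0,0,0]],"spin":[0,0,0,0,0,0,0,0,0]}'
python3 hz.py
python3 - <<'E'
from h import *
p=cam('scene');q=cam('side')
X=cloud(q).reshape(-1,3);P=X[(abs(X[:,0]-.625)<.12)&(abs(X[:,1]-.215)<.12)&(abs(X[:,2]-.163)<.007)]
print(cv2.minAreaRect((P[:,:2]*1000).astype(np.float32)),np.median(P[:,2]))
for k,z in(('paint_jar',0.003),('dropper',.003),('filler_tub',0),('chimney',.069),('urn',.069)):
    for n,c in(('scene',p),('side',q)): print(k,n,[(atz(c,l['xy'],z)[:2].round(3),round(l['p'],2)) for l in spotter.landmark_of(c,k)[:1]])
cv2.imwrite('pics/f.png',np.hstack([cv2.resize(p['pixels'][120:270,180:420],(400,250),interpolation=3),cv2.resize(q['pixels'][130:380,130:380],(400,250),interpolation=3)])[:,:,::-1])
E
```

```text
time: 29.55
tool_pos: [0.4213, 0.2265, 0.2318]
tcp_rot: [3.141, 0.0, 3.069]
wrist_force: [-0.3, 0.7, -0.2]
gripper_width: -0.0002
[0.42132188 0.2265478  0.23181984] [-0.34158865  0.70564784 -0.154742  ]
wrist power 115 0.0629
wrist timer 116 0.0627
wrist start 365 0.0629
side power 41 0.0634
side timer 27 0.0636
side start 96 0.0633
scene power 0 
scene timer 9 0.0608
scene start 0 
((626.7938842773438, 214.76513671875), (164.92478942871094, 161.35015869140625), 86.19678497314453) 0.16436216504494244
paint_jar scene [(array([ 0.474, -0.008]), 0.54)]
paint_jar side [(array([ 0.468, -0.003]), 0.56)]
dropper scene [(array([ 0.71 , -0.009]), 0.72)]
dropper side [(array([ 0.722, -0.021]), 0.52)]
filler_tub scene [(array([ 0.507, -0.52 ]), 0.97)]
filler_tub side [(array([ 0.503, -0.528]), 0.82)]
chimney scene []
chimney side []
urn scene []
urn side []
```

View pics/f.png

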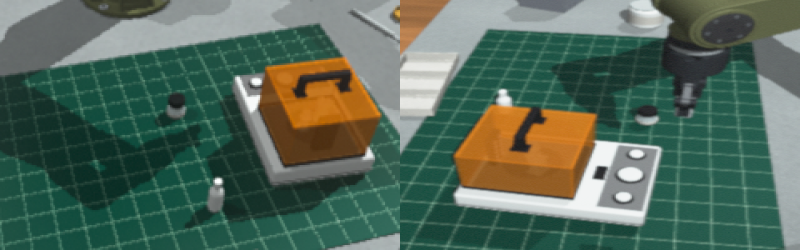

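The hood sits flush, the buttons are out, the bottles are where they started, and the arm is clear. Handing in.

```bash
python3 -c "
from rig import workorder; print(workorder.finish_job())"
```

```text
the job is handed in; nothing more can be done
None
```

I lowered the hood over the prints and let it go once it was flush. I then pressed power, timer and start in that order, and handed the job in at about 30 s of the 64 s allowed. The system gives no verdict, so the result rests on my own checks.

**First grip missed.** The fingers closed just above the handle. All three cameras showed the real fingertips about 33 mm short of the reported tool point, so I allowed for that in every later move.

**Last checks:**
- **Hood:** its top is 110 mm above the deck and level. Its centre is within about 2 mm of the seat. The cameras differ from each other by 2–3 mm.
- **Buttons:** each met a hard stop, at 30 N for power, 14 N for timer and 12 N for start, against a 5 N spring. All three read about 63 mm high afterwards, the same as before.
- **Paints:** the jar, bottle and tub look upright. Their positions match the start to within about 12 mm, which is the scatter of the detector.
- **Arm:** it is clear of everything, with no force on the wrist.

**Not confirmed:** the networks could not find the prints under the amber hood, so I could not measure them. I felt no contact while lowering until the hood reached the deck.

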